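Find the rocking corner of the stamping press and press its shim flat

ROBOT

A 6-joint arm with a two-finger parallel gripper is mounted at the origin on the work surface. World frame = base frame: x ahead of the robot, y to its left, z up, the work surface at z = 0. Lengths are in m, angles in degrees, forces in N, time in s.
With the tool pointing down it reaches from about 0.35 to 1 m from the base axis. Payload 7.1 kg.
Tool frame: the origin (TCP) lies at the centre of the arm's flange, where the gripper is bolted on; the fingertips stand 173 mm ahead of it and the grasp point (between the pads) lies 155 mm ahead of it (env.grasp_offset is the distance from the TCP to the grasp point, in m); y points along the fingers, z is the direction in which the jaws open and shut, and the axes are right-handed (so a half turn about y gives the same grasp; the last joint's range is limited). The gripper opens to 85 mm and grips with 20 to 120 N. Pads are 22 mm wide; open, the fingers measure 114 mm over their backs; the gripper's body (76 mm by 85 mm) begins 54 mm behind the grasp point. The pads swing forward as they close: fully open they stand 13 mm farther back than shut.
Start: joints at [-71.562, 24.242, 93.386, -0, 62.372, -1.089], TCP at [0.209, -0.589, 0.405] pointing down, gripper open.
Joint ranges: [-172.04, 172.04], [-51.8, 120.97], [4.93, 147.93], [-75.15, 255.16], [6.16, 154.13], [-145.62, 145.62]. Speed limits (degrees/s): [136.94, 136.94, 172.46, 180, 180, 180].

INTERFACE

Orientations are given as a 3x3 rotation matrix whose columns are the frame's x, y, z axes.
In Python, from plant import env, eyes, order gives the robot as it stands.
- The arm moves only by the tool apply_moves, never from a script. Its argument "moves" is a list of rows, each a list of 3 entries, a list of its own where there are three numbers: the finger opening in m, from 0 to 0.0854, then the shift along the tool's x, y, z in m, then the turn about the tool's y in rad. A call has 1 to 20 rows; each row shifts and turns the pose as measured when the row begins, along the tool's axes as they then stand; what a row does not reach is not made up. A row lasts 1/12 s, in which the tool goes at most 41.7 mm and 7.16 degrees, less where a joint would pass 70% of its speed; a pose out of reach is approached as far as the arm can. A call is refused whole if a number of a shift passes 0.0417 or a number of a turn 0.125, either way. A call with a gripper value outside its range is refused whole. The fingers move at their own pace and stop on an object; "newtons" is the grip in N (left out, the last holds). Time passes only in rows, so rows that do not move let the fingers close. It gives the time, the measured TCP pose, the force and the opening at its end, in the units of the state.
- env.observe(): the state, without advancing time (a new reading comes with each control period).
- eyes.snapshot(name): name is "scene" or "top" or "wrist"; returns a dict with "pixels" (384x512x3 uint8, red, green, blue), "range_z" (384x512 float32, m along the optical axis (not along the pixel's ray), 0 where there is no reading), "fx", "fy", "cx", "cy" (pixels), "world_to_cam" (4x4, takes a point from world to camera coordinates). Camera axes: x right, y down, z forward; pixel columns grow to the right and rows downward; lengths in m; the calibration is good to about 2 mm. A picture is of the moment at which its call begins.
- order.sign_off(): hands the job in, once; it reports no verdict.
The state is a dict: "t": time; "qpos": joint angles; "qvel": joint speeds; "joint_efforts": joint torques, N m; "ee_pos": TCP position; "tcp_rot": TCP orientation; "contact_force": force on the tool from outside, world axes, zero at the start; "ft_torque": the same for the moment, N m; "width": opening from 0.0 (shut) to 1.0 (fully open).
Only numpy, scipy, OpenCV 4.12 (cv2) and the standard library are available. Lean on these libraries where they do the work, as an engineer would, in place of code of your own. Each camera call takes 0.05 s, during which the arm holds its last target.

TASK

One of the four corners of the stamping press's base plate rocks. Press down on the corners with the fingertips until you have found the one that gives, then press the raised tab of the shim at that corner down flat; leave the other three tabs raised. Do not lift or shift the plate, and leave the stamp, ink jar and stapler where they are.

Things in the scene. Friction and masses are not known exactly. Their poses are not given: they have to be found in the camera images.
- plate: Loose H-shaped steel base plate, 0.9 kg, 10 mm thick, top 29 mm above the desk. Two arms 164 mm long (along its x) and 32 mm wide, centred 80 mm either side (its y); their ends are the four corners. A 56 mm wide crossbar carries a small press with a wooden knob, top 75 mm above the desk. Origin: middle of the underside. x away from the robot, y to the left, turned up to 0.3 rad, z up.
- corner_near_right (a point): Press point on top of the plate's near-right corner (near = towards the robot), 20 mm short of the arm's end, mid-width, above a hidden foot, 29 mm above the desk. A sound corner does not give. The one rocking corner (any of the four, looks no different) starts to sink at 2 to 3 N, is down 4 mm at 6 to 8 N, and springs back.
- corner_near_left (a point): Press point on top of the plate's near-left corner (near = towards the robot), 20 mm short of the arm's end, mid-width, above a hidden foot, 29 mm above the desk. A sound corner does not give. The one rocking corner (any of the four, looks no different) starts to sink at 2 to 3 N, is down 4 mm at 6 to 8 N, and springs back.
- corner_far_right (a point): Press point on top of the plate's far-right corner (near = towards the robot), 20 mm short of the arm's end, mid-width, above a hidden foot, 29 mm above the desk. A sound corner does not give. The one rocking corner (any of the four, looks no different) starts to sink at 2 to 3 N, is down 4 mm at 6 to 8 N, and springs back.
- corner_far_left (a point): Press point on top of the plate's far-left corner (near = towards the robot), 20 mm short of the arm's end, mid-width, above a hidden foot, 29 mm above the desk. A sound corner does not give. The one rocking corner (any of the four, looks no different) starts to sink at 2 to 3 N, is down 4 mm at 6 to 8 N, and springs back.
- tab_near_right (a point): On top of the raised steel tab (shim) at the near-right corner, 27 mm above the desk (fixed point: does not follow the tab). Tab 22 mm wide, 4 thick; hinge line along the plate's x, 26 mm to +y of the corner point; it reaches 42 mm from there to +y, sloping up 0.35 rad; this point is 36 mm out. About 7 N turns it down level, top 15 mm above the desk, to a firm stop; it stays put.
- tab_near_left (a point): On top of the raised steel tab (shim) at the near-left corner, 27 mm above the desk (fixed point: does not follow the tab). Tab 22 mm wide, 4 thick; hinge line along the plate's x, 26 mm to +y of the corner point; it reaches 42 mm from there to +y, sloping up 0.35 rad; this point is 36 mm out. About 7 N turns it down level, top 15 mm above the desk, to a firm stop; it stays put.
- tab_far_right (a point): On top of the raised steel tab (shim) at the far-right corner, 27 mm above the desk (fixed point: does not follow the tab). Tab 22 mm wide, 4 thick; hinge line along the plate's x, 26 mm to +y of the corner point; it reaches 42 mm from there to +y, sloping up 0.35 rad; this point is 36 mm out. About 7 N turns it down level, top 15 mm above the desk, to a firm stop; it stays put.
- tab_far_left (a point): On top of the raised steel tab (shim) at the far-left corner, 27 mm above the desk (fixed point: does not follow the tab). Tab 22 mm wide, 4 thick; hinge line along the plate's x, 26 mm to +y of the corner point; it reaches 42 mm from there to +y, sloping up 0.35 rad; this point is 36 mm out. About 7 N turns it down level, top 15 mm above the desk, to a firm stop; it stays put.
- soft_foot (a joint): How far the hidden foot under the rocking corner is pushed down: 0 at rest, 0.0045 m at its stop. It does not say which corner that is.
- shim_odd (a joint): Angle of the shim at the rocking corner (wherever that is): about 0 with the tab raised as found, 0.35 rad when flat.
- shim_p (a joint): Angle of the shim at one of the three sound corners (which one is not told): about 0 with the tab raised as found, 0.35 rad when flat.
- shim_q (a joint): Angle of the shim at one of the three sound corners (which one is not told): about 0 with the tab raised as found, 0.35 rad when flat.
- shim_r (a joint): Angle of the shim at one of the three sound corners (which one is not told): about 0 with the tab raised as found, 0.35 rad when flat.
- stamp: Bystander: wooden hand stamp, 30 x 22 mm foot, 55 mm high, standing on the mat between the two left-hand shims. Origin under its foot.
- ink_jar: Bystander: amber glass ink jar with black cap, 44 mm across, 55 mm high, on the desk beyond the plate. Origin under it.
- stapler: Bystander: black stapler, 115 x 30 mm, about 45 mm high, on the desk to the right of the plate. Origin under its middle.

How it is judged:
By the outcome, as a careful person would: the job done as asked, in the order asked, and still so for the second after the job is handed in, with the robot touching nothing.
It also fails if it takes over 58 s, if anything falls off the work surface, if the arm or the gripper's body presses on something with over 40 N, if the wrist force passes 120 N, or if a joint passes its speed limit or range.

## Working session

There is one attempt and no reset: what is moved stays moved. The work goes in short steps, Python scripts to look and compute and a tool call to move; the robot and the scene stay as the last step left them, time stands still between calls to the robot, and variables do not carry over. Pictures are saved under pics/ and viewed, and the job is handed in when it is done.

Besides the shell and the picture viewer there is one more tool, called as name(argument=value, ...) on one line, values as JSON. apply_moves: Moves the arm, as the interface text tells. Its arguments: {"type":"object","properties":{"moves":{"type":"array"},"newtons":{"type":"number"}},"required":["moves"]}

```bash
mkdir -p pics
python3 - <<'E'
from plant import env, eyes, order
import cv2,numpy as np
s=env.observe()
for k,v in s.items(): print(k,np.round(v,4).tolist())
print(env.grasp_offset)
for n in ["scene","top"]:
    d=eyes.snapshot(n); cv2.imwrite(f"pics/{n}0.png",d["pixels"][:,:,::-1])
    np.savez(f"{n}0.npz",**d); print(d["fx"],d["fy"],d["cx"],d["cy"],np.round(d["world_to_cam"],3).tolist())
E
```

```text
t 0.0
qpos [-71.5628, 24.2852, 93.4309, -0.0013, 62.3711, -1.0898]
qvel [-0.0665, -0.0165, -0.0441, -0.0542, 0.0326, 0.0301]
joint_efforts [0.0013, -55.7379, -28.1745, 0.0001, 0.0075, -0.0]
ee_pos [0.2088, -0.5888, 0.4039]
tcp_rot [[-0.9425, -0.0005, 0.3343], [-0.3343, 0.0014, -0.9425], [-0.0, -1.0, -0.0015]]
contact_force [0.5088, -0.8902, -0.1493]
ft_torque [0.0273, 0.0201, -0.0405]
width 1.0029
0.1547
374.14078497101684 374.14078497101684 253.6733656466855 188.36768307170377 [[-0.107, 0.994, -0.017, 0.118], [0.759, 0.07, -0.647, -0.402], [-0.642, -0.082, -0.762, 1.131], [0.0, 0.0, 0.0, 1.0]]
393.23390928968354 393.23390928968354 256.2734645629218 191.92151280487326 [[0.011, -1.0, 0.011, -0.066], [-0.995, -0.012, -0.095, 0.61], [0.095, -0.01, -0.995, 0.718], [0.0, 0.0, 0.0, 1.0]]
```

View pics/scene0.png

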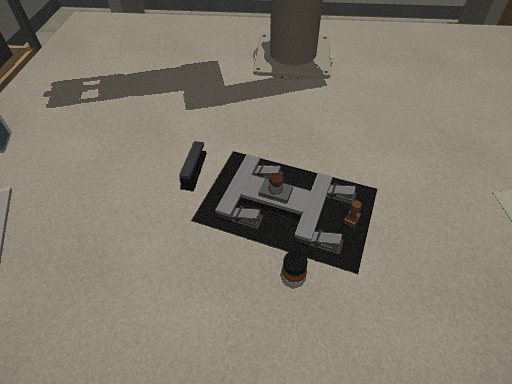

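View pics/top0.png

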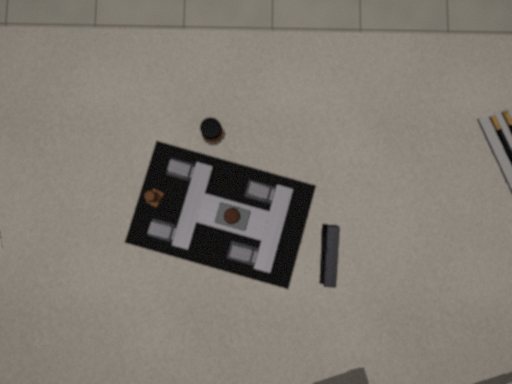

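The scene view shows the H plate on a black mat, with the stapler to its right, the ink jar beyond it and the stamp at its left. In the top view the left arm runs from about (203,165) to (181,247) and the right arm from (285,187) to (262,270). The four tabs sit to the left of the corners, at about (180,168), (160,230), (259,190) and (241,252).

```bash
cat > h.py <<'E'
import numpy as np,cv2
def toplane(d,uv,z):
    W=np.linalg.inv(d["world_to_cam"]); uv=np.atleast_2d(uv)
    r=np.c_[(uv[:,0]-d["cx"])/d["fx"],(uv[:,1]-d["cy"])/d["fy"],np.ones(len(uv))]@W[:3,:3].T
    o=W[:3,3]; return o+r*((z-o[2])/r[:,2])[:,None]
def cloud(d):
    v,u=np.mgrid[:384,:512]; Z=d["range_z"]; W=np.linalg.inv(d["world_to_cam"])
    P=np.stack([(u-d["cx"])/d["fx"]*Z,(v-d["cy"])/d["fy"]*Z,Z],-1)
    return P@W[:3,:3].T+W[:3,3]
def proj(d,P):
    p=np.atleast_2d(P)@d["world_to_cam"][:3,:3].T+d["world_to_cam"][:3,3]
    return np.c_[p[:,0]/p[:,2]*d["fx"]+d["cx"],p[:,1]/p[:,2]*d["fy"]+d["cy"]]
E
python3 - <<'E'
from h import *
d=dict(np.load("top0.npz")); im=d["pixels"].astype(int); P=cloud(d)
for u,v in [(195,200),(275,220),(181,168),(160,230),(232,216),(240,252),(140,150),(245,203)]: print(u,v,im[v,u],P[v,u].round(4))
g=im.min(2); roi=np.zeros((384,512),bool); roi[145:285,130:310]=1
m=(roi&(P[...,2]>.022)&(g>125)).astype(np.uint8)
n,l,st,c=cv2.connectedComponentsWithStats(m)
k=1+st[1:,4].argmax(); m=(l==k).astype(np.uint8); print(st[k])
v,u=np.nonzero(m); Q=toplane(d,np.c_[u,v],.029)[:,:2]
r=cv2.minAreaRect((Q*1000).astype(np.float32)); print("rect",r, Q.mean(0))
cv2.imwrite("pics/m0.png",np.hstack([m*255,g.astype(np.uint8)])[130:300])
E
```

```text
195 200 [137 133 135] [0.594  0.0575 0.0302]
275 220 [141 138 142] [ 0.5581 -0.0943  0.0288]
181 168 [117 113 115] [0.6563 0.0874 0.0208]
160 230 [116 112 115] [0.5368 0.1231 0.0237]
232 216 [65 38 26] [ 0.5632 -0.0152  0.0734]
240 252 [112 111 112] [ 0.4973 -0.029   0.0255]
140 150 [146 139 129] [0.6943 0.1733 0.0014]
245 203 [45 42 43] [ 0.5912 -0.0367  0.004 ]
[ 173  164  118  107 3688]
rect ((563.792236328125, -13.399864196777344), (188.33755493164062, 159.7356719970703), 74.94275665283203) [ 0.56240014 -0.01407269]
```

View pics/m0.png

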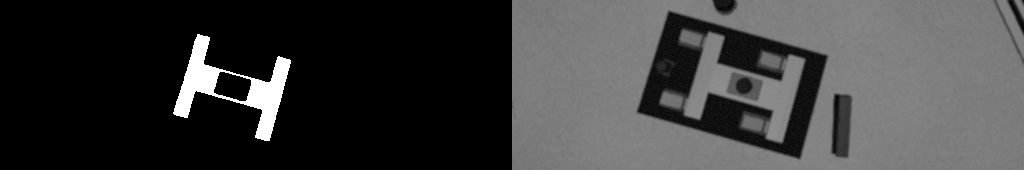

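```bash
cat >> h.py <<'E'
YAW=np.radians(-15.06); C=np.array([.5638,-.0134])
R=np.array([[np.cos(YAW),-np.sin(YAW)],[np.sin(YAW),np.cos(YAW)]])
PT={}
for n,sx in (("near",-1),("far",1)):
    for m,sy in (("right",-1),("left",1)):
        PT["c_%s_%s"%(n,m)]=np.r_[C+R@[sx*.062,sy*.080],.029]
        PT["t_%s_%s"%(n,m)]=np.r_[C+R@[sx*.062,sy*.080+.026+.0338],.027]
def go(s,name,z):
    "tool-axes shift bringing fingertip over named point at height z"
    T=np.array(s["tcp_rot"]); tip=np.array(s["ee_pos"])+.173*T[:,1]
    t=PT[name].copy(); t[2]=z
    sh=T.T@(t-tip)
    h=np.arctan2(T[1,2],T[0,2]); dh=-(YAW-h)
    print(name,"tip",tip.round(4),"shift tool",sh.round(4),"turn",round((dh),4),"F",np.round(s["contact_force"],2),"t",round(s["t"],2))
E
python3 - <<'E'
from h import *
from plant import env
for n in ("top","scene"):
    d=dict(np.load(n+"0.npz")); im=d["pixels"][:,:,::-1].copy()
    for k,p in PT.items():
        u=proj(d,p)[0]; im=cv2.circle(np.ascontiguousarray(im),tuple(int(round(x*8)) for x in u),10,(0,0,255) if k[0]=='c' else (0,255,0),-1,shift=3)
    c=im[135:295,120:320] if n=="top" else im[140:300,180:380]
    cv2.imwrite(f"pics/ov_{n}.png",cv2.resize(c,None,fx=3.5,fy=3.5,interpolation=cv2.INTER_CUBIC))
for k,p in PT.items(): print(k,p.round(4))
go(env.observe(),"c_near_right",.1)
E
```

```text
c_near_right [ 0.4831 -0.0745  0.029 ]
t_near_right [ 0.4987 -0.0168  0.027 ]
c_near_left [0.5247 0.08   0.029 ]
t_near_left [0.5403 0.1377 0.027 ]
c_far_right [ 0.6029 -0.1068  0.029 ]
t_far_right [ 0.6184 -0.049   0.027 ]
c_far_left [0.6445 0.0477 0.029 ]
t_far_left [0.66   0.1055 0.027 ]
c_near_right tip [ 0.2088 -0.5886  0.231 ] shift tool [-0.4304  0.1316 -0.3925] turn -0.9671 F [ 0.27 -0.03 -0.44] t 0.1
```

View pics/ov_top.png

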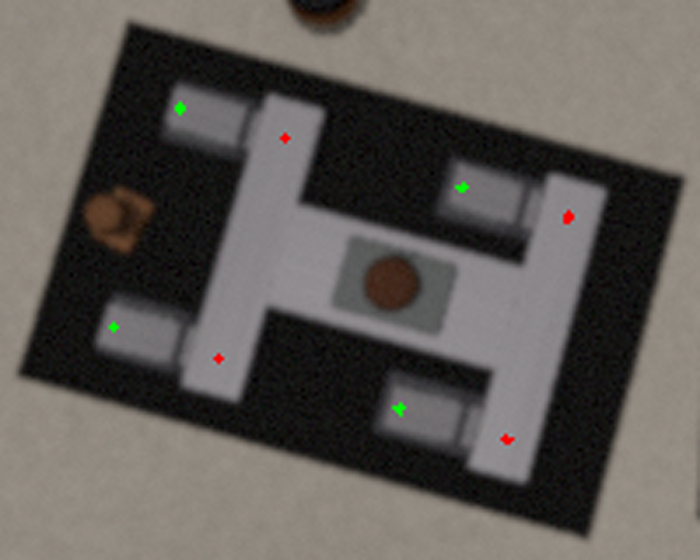

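View pics/ov_scene.png

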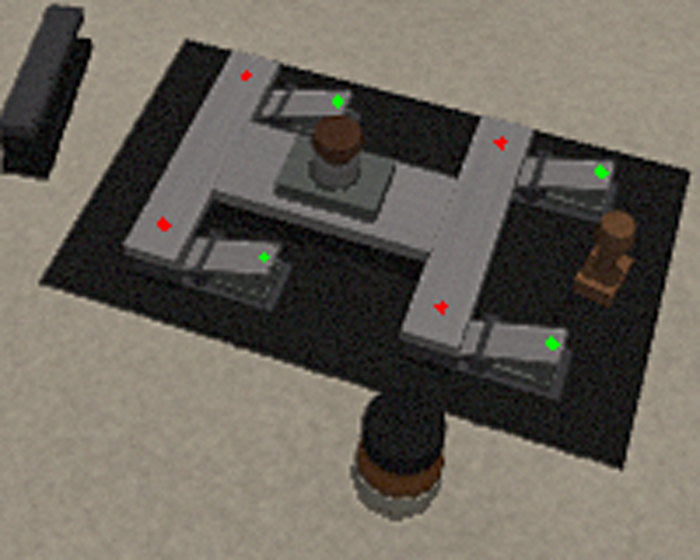

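Both overlays agree: the red dots land on the corner points and the green dots on the tabs in each view. Next I turn the tool to align with the plate and shut the fingers.

apply_moves(moves=[[0,[0,0,0],-0.121],[0,[0,0,0],-0.121],[0,[0,0,0],-0.121],[0,[0,0,0],-0.121],[0,[0,0,0],-0.121],[0,[0,0,0],-0.121],[0,[0,0,0],-0.121],[0,[0,0,0],-0.121],[0,[0,0,0],0]], newtons=20)

```text
t: 0.85
ee_pos: [0.2084, -0.5874, 0.3995]
tcp_rot: [[-0.226, -0.003, 0.974], [-0.974, 0.01, -0.226], [-0.009, -1.0, -0.005]]
contact_force: [0.0, -0.3, -0.3]
width: -0.001
```

```bash
cat > g.py <<'E'
import sys
from h import *
from plant import env
s=env.observe(); go(s,sys.argv[1],float(sys.argv[2])); print(np.round(s["qpos"],1), round(float(s["width"]),3))
E
python3 g.py c_near_right .1
```

```text
c_near_right tip [ 0.2078 -0.5857  0.2265] shift tool [-0.559   0.1306  0.1534] turn 0.035 F [ 0.04 -0.27 -0.33] t 0.85
[-71.6  24.5  93.7   0.   62.4 -58.5] -0.001
```

apply_moves(moves=[[0,[-0.038,0,0.01],0.035],[0,[-0.038,0,0.01],0],[0,[-0.038,0,0.01],0],[0,[-0.038,0,0.01],0],[0,[-0.038,0,0.01],0],[0,[-0.038,0,0.01],0],[0,[-0.038,0,0.01],0],[0,[-0.038,0,0.01],0],[0,[-0.038,0,0.01],0],[0,[-0.038,0,0.01],0],[0,[-0.038,0,0.01],0],[0,[-0.038,0,0.01],0],[0,[-0.038,0,0.01],0],[0,[-0.038,0,0.01],0]])

```text
t: 2.02
ee_pos: [0.5012, -0.1027, 0.4003]
tcp_rot: [[-0.33, -0.004, 0.944], [-0.944, 0.008, -0.33], [-0.006, -1.0, -0.006]]
contact_force: [0.9, -0.7, 0.9]
width: -0.003
```

```bash
python3 g.py c_near_right .06
```

```text
c_near_right tip [ 0.5005 -0.1013  0.2273] shift tool [-0.0186  0.1675 -0.0241] turn -0.0737 F [ 0.87 -0.66  0.92] t 2.02
[-13.   15.1 107.7   0.5  57.5   6. ] -0.003
```

apply_moves(moves=[[0,[-0.009,0.035,-0.012],-0.074],[0,[-0.009,0.035,-0.012],0],[0,[0,0.035,0],0],[0,[0,0.035,0],0],[0,[0,0.015,0],0],[0,[0,0,0],0]])

```text
t: 2.52
ee_pos: [0.4895, -0.0679, 0.243]
tcp_rot: [[-0.269, 0.009, 0.963], [-0.963, 0.007, -0.269], [-0.009, -1.0, 0.007]]
contact_force: [-0.4, 0.0, -0.4]
width: -0.003
```

```bash
python3 g.py c_near_right .032
```

```text
c_near_right tip [ 0.491  -0.0668  0.07  ] shift tool [ 0.01    0.0378 -0.0058] turn -0.0098 F [-0.39  0.05 -0.39] t 2.52
[ -9.4  28.5 115.2   0.8  35.8   5.6] -0.003
```

apply_moves(moves=[[0,[0.01,0.015,-0.006],0],[0,[0,0.014,0],0],[0,[0,0,0],0],[0,[0,0,0],0]])

```text
t: 2.85
ee_pos: [0.4819, -0.0761, 0.2141]
tcp_rot: [[-0.279, 0.008, 0.96], [-0.96, 0.007, -0.279], [-0.009, -1.0, 0.006]]
contact_force: [-0.0, 0.2, -0.0]
width: 0.001
```

```bash
python3 g.py c_near_right .029
```

```text
c_near_right tip [ 0.4832 -0.0749  0.0411] shift tool [-0.0002  0.0121 -0.0003] turn -0.0201 F [-0.02  0.18 -0.04] t 2.85
[-10.5  31.4 116.3   0.9  31.9   5. ] 0.001
```

Aligned over the near-right corner, so I descend in small steps.

apply_moves(moves=[[0,[0,0.009,0],0],[0,[0,0,0],0]])

```text
t: 3.02
ee_pos: [0.483, -0.0763, 0.2068]
tcp_rot: [[-0.281, 0.011, 0.96], [-0.96, 0.006, -0.281], [-0.009, -1.0, 0.009]]
contact_force: [-0.5, -0.7, 0.7]
width: -0.001
```

apply_moves(moves=[[0,[0,0.001,0],0],[0,[0,0.001,0],0]])

```text
t: 3.18
ee_pos: [0.4839, -0.0764, 0.206]
tcp_rot: [[-0.282, 0.014, 0.959], [-0.959, 0.006, -0.282], [-0.01, -1.0, 0.012]]
contact_force: [-1.1, -0.5, 0.6]
width: -0.001
```

apply_moves(moves=[[0,[0,0.001,0],0],[0,[0,0.001,0],0]])

```text
t: 3.35
ee_pos: [0.4844, -0.0764, 0.2047]
tcp_rot: [[-0.282, 0.016, 0.959], [-0.959, 0.005, -0.283], [-0.01, -1.0, 0.014]]
contact_force: [0.1, -0.4, -0.1]
width: 0.0
```

apply_moves(moves=[[0,[0,0.0015,0],0],[0,[0,0.0015,0],0]])

```text
t: 3.52
ee_pos: [0.4847, -0.0764, 0.2021]
tcp_rot: [[-0.282, 0.017, 0.959], [-0.959, 0.005, -0.282], [-0.01, -1.0, 0.015]]
contact_force: [-5.2, 0.2, 25.9]
width: -0.003
```

apply_moves(moves=[[0,[0,0.0015,0],0]])

```text
t: 3.6
ee_pos: [0.4849, -0.0764, 0.2019]
tcp_rot: [[-0.282, 0.017, 0.959], [-0.959, 0.005, -0.282], [-0.01, -1.0, 0.015]]
contact_force: [-9.7, 0.8, 44.1]
width: -0.003
```

apply_moves(moves=[[0,[0,0.0015,0],0]])

```text
t: 3.68
ee_pos: [0.4848, -0.0764, 0.202]
tcp_rot: [[-0.282, 0.017, 0.959], [-0.959, 0.005, -0.282], [-0.01, -1.0, 0.014]]
contact_force: [-8.3, 0.9, 31.5]
width: -0.001
```

apply_moves(moves=[[0,[0,0.0015,0],0]])

```text
t: 3.77
ee_pos: [0.4848, -0.0764, 0.2021]
tcp_rot: [[-0.282, 0.017, 0.959], [-0.959, 0.005, -0.282], [-0.01, -1.0, 0.015]]
contact_force: [-5.8, 1.2, 24.3]
width: -0.002
```

Near-right is rigid: about 25–44 N with the tip stopped at z ≈ 29 mm. So it is sound. Next is far-right, pressing more gently.

apply_moves(moves=[[0,[0,-0.015,0],0],[0,[0,-0.015,0],0],[0,[0,0,0],0]])

```text
t: 4.02
ee_pos: [0.484, -0.0765, 0.2333]
tcp_rot: [[-0.282, 0.016, 0.959], [-0.959, 0.005, -0.282], [-0.01, -1.0, 0.014]]
contact_force: [0.1, 0.0, -0.2]
width: 0.001
```

```bash
python3 g.py c_far_right .045
```

```text
c_far_right tip [ 0.4867 -0.0756  0.0603] shift tool [-0.0027  0.017   0.12  ] turn -0.0232 F [ 0.11  0.02 -0.24] t 4.02
[-10.5  29.3 116.    0.8  33.9   5.2] 0.001
```

apply_moves(moves=[[0,[-0.001,0,0.028],-0.023],[0,[-0.001,0,0.028],0],[0,[-0.001,0,0.028],0],[0,[0,0,0.024],0],[0,[0,0,0],0],[0,[0,0,0],0]])

```text
t: 4.52
ee_pos: [0.5909, -0.1027, 0.2321]
tcp_rot: [[-0.259, 0.013, 0.966], [-0.966, 0.006, -0.259], [-0.009, -1.0, 0.011]]
contact_force: [-0.4, -0.2, -0.3]
width: -0.001
```

```bash
python3 g.py c_far_right .034
```

```text
c_far_right tip [ 0.5931 -0.1017  0.0591] shift tool [0.0026 0.0252 0.0104] turn 0.0011 F [-0.37 -0.16 -0.25] t 4.52
[-11.1  35.7 101.9   0.7  41.8   3.4] -0.001
```

apply_moves(moves=[[0,[0.002,0.01,0.01],0],[0,[0,0.012,0],0],[0,[0,0,0],0]])

```text
t: 4.77
ee_pos: [0.5982, -0.1066, 0.2075]
tcp_rot: [[-0.259, 0.01, 0.966], [-0.966, 0.007, -0.259], [-0.009, -1.0, 0.008]]
contact_force: [-1.3, 0.7, 0.5]
width: -0.001
```

```bash
python3 g.py c_far_right .029
```

```text
c_far_right tip [ 0.5999 -0.1054  0.0345] shift tool [0.0006 0.0055 0.0032] turn 0.0011 F [-1.26  0.66  0.51] t 4.77
[-11.3  38.4 101.    0.8  40.1   3.1] -0.001
```

apply_moves(moves=[[0,[0,0.002,0.002],0],[0,[0,0.001,0],0]])

```text
t: 4.93
ee_pos: [0.5981, -0.1065, 0.203]
tcp_rot: [[-0.259, 0.006, 0.966], [-0.966, 0.008, -0.259], [-0.009, -1.0, 0.004]]
contact_force: [-0.6, 0.6, 0.6]
width: 0.004
```

apply_moves(moves=[[0,[0,0.001,0],0]])

```text
t: 5.02
ee_pos: [0.5978, -0.1063, 0.2019]
tcp_rot: [[-0.259, 0.006, 0.966], [-0.966, 0.007, -0.259], [-0.009, -1.0, 0.004]]
contact_force: [2.1, -1.0, 3.3]
width: -0.002
```

apply_moves(moves=[[0,[0,0.001,0],0]])

```text
t: 5.1
ee_pos: [0.5977, -0.1063, 0.2012]
tcp_rot: [[-0.258, 0.006, 0.966], [-0.966, 0.007, -0.258], [-0.009, -1.0, 0.004]]
contact_force: [0.7, -1.7, 4.2]
width: 0.0
```

apply_moves(moves=[[0,[0,0.001,0],0]])

```text
t: 5.18
ee_pos: [0.5977, -0.1063, 0.2007]
tcp_rot: [[-0.258, 0.007, 0.966], [-0.966, 0.007, -0.258], [-0.008, -1.0, 0.005]]
contact_force: [-0.5, -0.4, 3.9]
width: 0.003
```

apply_moves(moves=[[0,[0,0.001,0],0]])

```text
t: 5.27
ee_pos: [0.5977, -0.1063, 0.2002]
tcp_rot: [[-0.258, 0.007, 0.966], [-0.966, 0.007, -0.258], [-0.008, -1.0, 0.005]]
contact_force: [-0.8, -1.2, 4.7]
width: 0.001
```

Far-right is sinking: 1.8 mm at 3–5 N. I press a little further to confirm.

apply_moves(moves=[[0,[0,0.0015,0],0],[0,[0,0.0015,0],0]])

```text
t: 5.43
ee_pos: [0.5977, -0.1064, 0.1981]
tcp_rot: [[-0.258, 0.008, 0.966], [-0.966, 0.006, -0.258], [-0.008, -1.0, 0.006]]
contact_force: [-3.6, -0.4, 14.5]
width: -0.001
```

apply_moves(moves=[[0,[0,0.0015,0],0]])

```text
t: 5.52
ee_pos: [0.5978, -0.1065, 0.1979]
tcp_rot: [[-0.258, 0.008, 0.966], [-0.966, 0.006, -0.258], [-0.008, -1.0, 0.006]]
contact_force: [-7.0, 0.2, 24.4]
width: 0.003
```

Far-right sank about 4 mm and then met its stop, so it is the rocking corner. I lift off and go over its tab.

apply_moves(moves=[[0,[0,-0.005,0],0],[0,[0,-0.015,0],0],[0,[0,-0.015,0],0],[0,[0,0,0],0]])

```text
t: 5.85
ee_pos: [0.597, -0.1063, 0.2335]
tcp_rot: [[-0.259, 0.007, 0.966], [-0.966, 0.008, -0.259], [-0.009, -1.0, 0.004]]
contact_force: [1.8, -0.3, -0.0]
width: 0.003
```

```bash
python3 g.py t_far_right .045
python3 - <<'E'
from h import *
from plant import eyes
d=eyes.snapshot("scene"); im=np.ascontiguousarray(d["pixels"][:,:,::-1])
cv2.imwrite("pics/s1.png",cv2.resize(im[120:320,160:400],None,fx=3,fy=3,interpolation=cv2.INTER_CUBIC))
E
```

```text
t_far_right tip [ 0.5982 -0.105   0.0605] shift tool [-0.0591  0.016   0.005 ] turn 0.0012 F [ 1.82 -0.34 -0.04] t 5.85
[-11.3  36.  100.9   0.7  42.8   3.1] 0.003
```

View pics/s1.png

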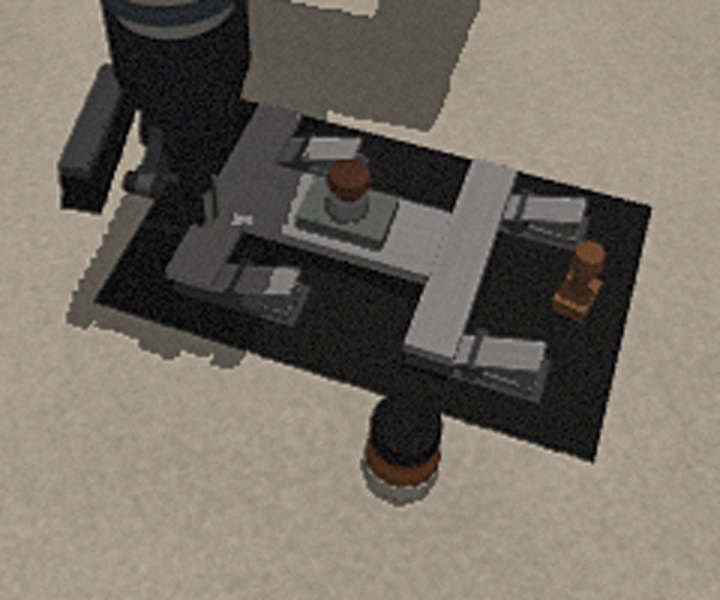

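The scene view shows the fingers above the far part of the right arm, around (200,210). All four tabs are still raised and the bystanders have not moved. I shift along plate +y to the far-right tab.

apply_moves(moves=[[0,[-0.02,0,0.002],0],[0,[-0.02,0,0.001],0],[0,[-0.014,0,0.001],0],[0,[0,0,0],0],[0,[0,0,0],0]])

```text
t: 6.32
ee_pos: [0.6135, -0.0534, 0.2286]
tcp_rot: [[-0.26, 0.001, 0.966], [-0.966, 0.008, -0.26], [-0.008, -1.0, -0.001]]
contact_force: [0.1, 0.7, -0.3]
width: 0.001
```

```bash
python3 g.py t_far_right .034
```

```text
t_far_right tip [ 0.6138 -0.0519  0.0556] shift tool [-0.0038  0.0217  0.0038] turn 0.0 F [ 0.05  0.71 -0.28] t 6.32
[-6.2 37.  99.6  0.7 43.3  8.4] 0.001
```

apply_moves(moves=[[0,[-0.003,0.01,0.004],0],[0,[0,0.01,0],0],[0,[0,0,0],0]])

```text
t: 6.57
ee_pos: [0.6179, -0.0519, 0.2057]
tcp_rot: [[-0.26, -0.0, 0.966], [-0.966, 0.008, -0.26], [-0.008, -1.0, -0.002]]
contact_force: [-1.1, 0.0, 0.3]
width: -0.002
```

```bash
python3 g.py t_far_right .015
```

```text
t_far_right tip [ 0.6179 -0.0505  0.0327] shift tool [-0.0014  0.0178  0.0001] turn 0.0002 F [-1.05  0.    0.26] t 6.57
[-6.  39.3 99.2  0.7 41.5  8.5] -0.002
```

apply_moves(moves=[[0,[0,0.002,0],0],[0,[0,0.002,0],0],[0,[0,0.002,0],0],[0,[0,0.002,0],0]])

```text
t: 6.9
ee_pos: [0.6183, -0.0521, 0.1973]
tcp_rot: [[-0.263, 0.0, 0.965], [-0.965, 0.011, -0.263], [-0.011, -1.0, -0.003]]
contact_force: [-1.8, 4.6, 8.2]
width: -0.001
```

apply_moves(moves=[[0,[0,0.002,0],0],[0,[0,0.002,0],0]])

```text
t: 7.07
ee_pos: [0.6184, -0.0517, 0.1944]
tcp_rot: [[-0.265, 0.001, 0.964], [-0.964, 0.013, -0.265], [-0.013, -1.0, -0.003]]
contact_force: [-1.3, 3.7, 7.1]
width: 0.001
```

apply_moves(moves=[[0,[0,0.002,0],0]])

```text
t: 7.15
ee_pos: [0.6184, -0.0515, 0.193]
tcp_rot: [[-0.265, 0.001, 0.964], [-0.964, 0.014, -0.265], [-0.013, -1.0, -0.003]]
contact_force: [-1.9, 4.3, 7.5]
width: -0.004
```

apply_moves(moves=[[0,[0,0.002,0],0]])

```text
t: 7.23
ee_pos: [0.6184, -0.0514, 0.1915]
tcp_rot: [[-0.266, 0.001, 0.964], [-0.964, 0.014, -0.266], [-0.014, -1.0, -0.003]]
contact_force: [-2.2, 4.2, 6.9]
width: 0.001
```

apply_moves(moves=[[0,[0,0.002,0],0],[0,[0,0.002,0],0]])

```text
t: 7.4
ee_pos: [0.6184, -0.0513, 0.1886]
tcp_rot: [[-0.267, 0.001, 0.964], [-0.964, 0.016, -0.267], [-0.015, -1.0, -0.003]]
contact_force: [-2.5, 2.2, 7.5]
width: -0.001
```

apply_moves(moves=[[0,[0,0.0015,0],0],[0,[0,0.0015,0],0]])

```text
t: 7.57
ee_pos: [0.6186, -0.0514, 0.1881]
tcp_rot: [[-0.268, 0.002, 0.963], [-0.963, 0.016, -0.268], [-0.016, -1.0, -0.003]]
contact_force: [-7.9, 2.6, 19.5]
width: -0.002
```

apply_moves(moves=[[0,[0,0.0015,0],0]])

```text
t: 7.65
ee_pos: [0.6185, -0.0515, 0.1881]
tcp_rot: [[-0.269, 0.001, 0.963], [-0.963, 0.017, -0.268], [-0.017, -1.0, -0.003]]
contact_force: [-4.6, 2.3, 16.6]
width: 0.0
```

Firm stop with the tip at z ≈ 15.1 mm, so the tab should be flat. I lift off and check.

apply_moves(moves=[[0,[0,-0.01,0],0],[0,[0,-0.03,0],0],[0,[0,-0.04,0],0],[0,[0,-0.04,0],0],[0,[0,-0.03,0],0],[0,[0.03,-0.02,0],0],[0,[0.04,0,0],0],[0,[0.04,0,0],0],[0,[0.04,0,0],0],[0,[0.04,0,0],0],[0,[0.04,0,0],0],[0,[0.04,0,0],0],[0,[0.04,0,0],0],[0,[0.04,0,0],0],[0,[0,0,0],0],[0,[0,0,0],0]])

```text
t: 8.98
ee_pos: [0.5171, -0.4092, 0.3679]
tcp_rot: [[-0.271, 0.01, 0.963], [-0.963, 0.009, -0.271], [-0.011, -1.0, 0.007]]
contact_force: [-0.5, 0.5, -0.6]
width: 0.0
```

Run:
```python
from h import *
from plant import eyes,env
s=env.observe(); print(s["t"],np.round(s["ee_pos"],3),np.round(s["contact_force"],1))
d0=dict(np.load("top0.npz")); d=eyes.snapshot("top"); e=eyes.snapshot("scene")
for D in (d0,d):
    im=D["pixels"].astype(int);P=cloud(D);g=im.min(2);roi=np.zeros((384,512),bool);roi[145:285,130:310]=1
    m=(roi&(P[...,2]>.022)&(g>125)).astype(np.uint8);n,l,st,c=cv2.connectedComponentsWithStats(m);k=1+st[1:,4].argmax()
    v,u=np.nonzero(l==k);Q=toplane(D,np.c_[u,v],.029)[:,:2];print(np.round(np.hstack(cv2.minAreaRect((Q*1000).astype(np.float32))),2),Q.mean(0).round(4),len(Q))
    for k,p in PT.items():
        q=np.linalg.norm(P[...,:2]-p[:2],axis=2)<.006; print(k,round(float(np.median(P[q][:,2])),4),end="; ")
    print()
a=cv2.resize(d["pixels"][100:300,110:360,::-1],(375,300)); b=cv2.resize(e["pixels"][120:320,160:410,::-1],(750,600))
cv2.imwrite("pics/f_top.png",cv2.resize(a,(750,600))); cv2.imwrite("pics/f_scene.png",b)
```

```text
8.9833 [ 0.517 -0.409  0.368] [-0.5  0.5 -0.6]
[563.79 -13.4  188.34 159.74  74.94] [ 0.5624 -0.0141] 3688
c_near_right 0.0299; t_near_right 0.028; c_near_left 0.0295; t_near_left 0.026; c_far_right 0.0293; t_far_right 0.0282; c_far_left 0.0295; t_far_left 0.0279; 
[563.88 -13.5  189.04 160.18  74.87] [ 0.5627 -0.014 ] 3798
c_near_right 0.03; t_near_right 0.0291; c_near_left 0.0295; t_near_left 0.0263; c_far_right 0.0294; t_far_right 0.0157; c_far_left 0.0294; t_far_left 0.0275;
```

View pics/f_scene.png

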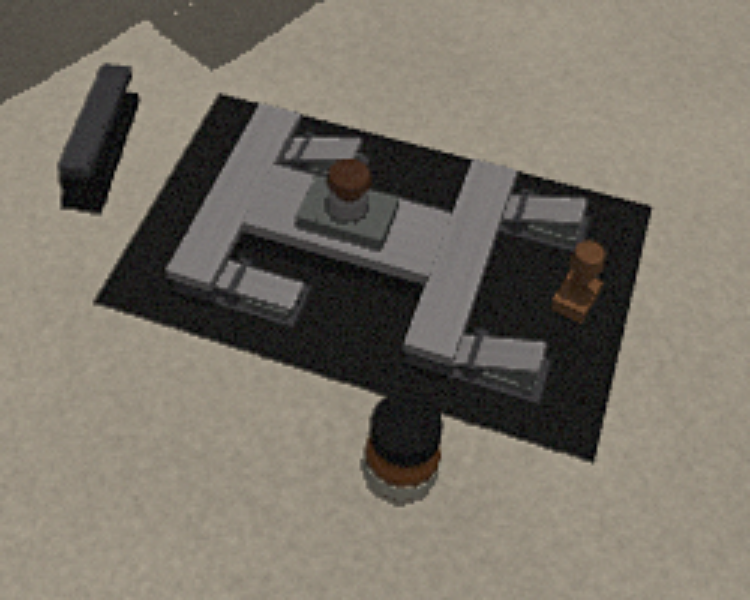

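View pics/f_top.png

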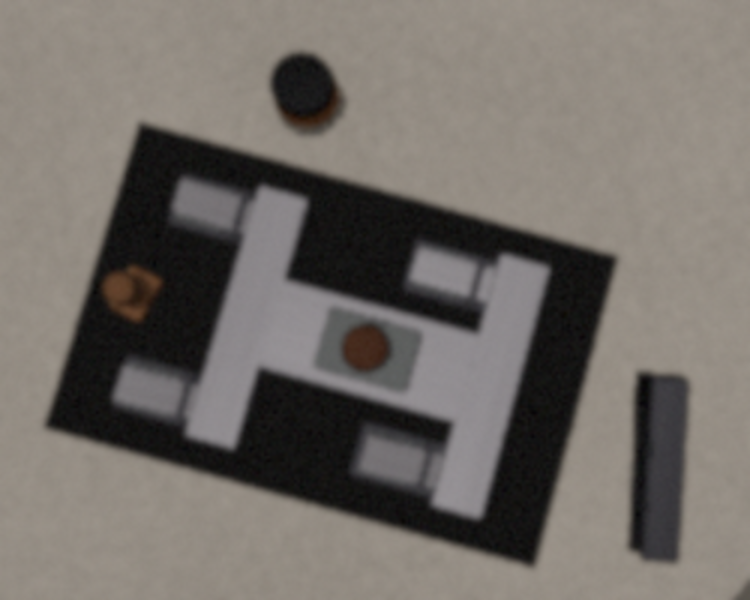

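The far-right tab (scene picture, about (262,292)) lies flat and measures 15.7 mm. The other three tabs are still raised, and the plate has moved 0.3 mm at most, which is within measurement noise. The bystanders look unmoved, so I hand in.

```bash
python3 -c "
from plant import order
print(order.sign_off())"
```

```text
the job is handed in; nothing more can be done
None
```

The far-right corner is the one that rocks. I pressed its shim tab down flat and handed the job in at about 9 s on the robot's clock.

- **Finding the corner:** Near-right held firm, with the tip stopped at 29 mm. I pressed it harder than needed, peaking at about 44 N through the fingertips. Far-right began to sink at about 3 N, was down about 1.8 mm at 4–5 N and met its stop at about 4 mm. I did not press the two left corners, because only one corner rocks.
- **Pressing the tab:** The far-right tab turned down at about 7–8 N to a firm stop, with the tip at 15.1 mm.
- **Last checks:** In the final pictures the far-right tab measures 15.7 mm high (28 mm before), and the other three are still raised at 26–29 mm. The plate's fitted pose changed by at most 0.3 mm and 0.1°, which is within noise. By eye, the stamp, ink jar and stapler are where they were, and the arm is clear of everything. No check failed or disagreed.

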